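Run a fingertip round the turntable bearing to seat its balls

ROBOT

A 6-joint arm with a two-finger parallel gripper is mounted at the origin on the work surface. World frame = base frame: x ahead of the robot, y to its left, z up, the work surface at z = 0. Lengths are in m, angles in rad, forces in N, time in s.
With the tool pointing down it reaches from about 0.375 to 0.9 m from the base axis. Payload 3.1 kg.
Tool frame: the origin (TCP) lies midway between the tips of the shut fingers; the grasp point (between the pads) lies 19 mm behind it (pinch_z is the distance from the TCP to the grasp point, in m); y points along the fingers, z is the direction in which the jaws open and shut, and the axes are right-handed (so a half turn about y gives the same grasp; the last joint's range is limited). The gripper opens to 87 mm and grips with 3 to 60 N. Pads are 19 mm wide; open, the fingers measure 117 mm over their backs; the gripper's body (75 mm by 190 mm) begins 51 mm behind the grasp point.
Start: joints at [-1.456, 0.527, 1.433, -0, 1.181, -0.178], TCP at [0.18, -0.598, 0.223] pointing down, gripper open.
Joint ranges: [-3.08, 3.08], [-0.75, 2.2], [0.22, 2.44], [-1.43, 4.57], [0, 2.65], [-2.85, 2.85]. Speed limits (rad/s): [2.79, 2.79, 3.14, 3.14, 3.14, 3.14].

INTERFACE

Orientations are given as a unit quaternion [x, y, z, w].
In Python, from rig import * gives the robot as it stands.
- The arm moves only by the tool drive_tool, never from a script. Its argument "plan" is a list of rows, each a list of 7 numbers: the shift along the tool's x, y, z in mm, then the turn, a rotation vector about the tool's x, y, z in degrees, then the finger opening in mm, from 0 to 87. A call has 1 to 10 rows; each row is the pose to reach, as a shift and turn from the pose commanded when the call began, along the tool's axes at that moment; what a row does not reach only later rows make up. A row lasts 1/10 s, in which the tool goes at most 50 mm and 8.59 degrees, less where a joint would pass 70% of its speed; a pose out of reach is approached as far as the arm can. A call with a gripper value outside its range is refused whole. The fingers move at their own pace and stop on an object; "newtons" is the grip in N (left out, the last holds). Time passes only in rows, so rows that repeat a pose let the fingers close. It gives the time, the measured TCP pose, the force and the opening at its end, in the units of the state.
- get_obs(): the state, without advancing time (a new reading comes with each control period).
- camera(name): name is "scene" or "side" or "wrist"; returns the picture (384x512x3 uint8, blue, green, red); there is no depth.
- get_calibration(name): a dict with "fx", "fy", "cx", "cy" (pixels), "origin" and "rotation" of the camera in the world; the wrist camera has in their place "tool_from_camera" (4x4, takes a point from camera to tool coordinates, whose origin is the TCP and whose axes are the tool frame's). Camera axes: x right, y down, z forward; pixel columns grow to the right and rows downward; lengths in m; the calibration is good to about 2 mm. The wrist camera is an equidistant fisheye: a pixel r from the principal point sees the ray r / f radians off the axis. A picture is of the moment at which its call begins: read the wrist's pose just before it. get_calibration takes no time and is no camera call.
- hand_in(): hands the job in, once; it reports no verdict.
Trained networks look in the newest picture that a camera, given by its name, has taken for a name from the list of things; names that differ only in an ending like _2 or _b are one class to them, and where a whole thing is asked for, a point or a joint stands for the part that bears it (a point fixed in the world has none). Each returns a list of dicts, best first, with "conf" (0 to 1); they miss things now and then, are a little off and sometimes report something else, mostly with a low value. They report only what shows in the picture. A call takes as long as a camera call. They do not tell look-alikes from the thing itself.
- spot_in(camera, target): "location" ([column, row] in pixels, amid what is visible of it).
- mark_of(camera, target): "location" ([column, row] in pixels: a listed point, or the origin of a listed thing).
The state is a dict: "time": time; "q": joint angles; "joint_velocities": joint speeds; "joint_torque": joint torques, N m; "position": TCP position; "tool_rot": TCP orientation; "ft_force": force on the tool from outside, world axes, zero at the start; "moment": the same for the moment, N m; "grip_width": finger opening in m.
Only numpy, scipy, OpenCV 4.12 (cv2) and the standard library are available. Lean on these libraries where they do the work, as an engineer would, in place of code of your own. Each camera call takes 0.05 s, during which the arm holds its last target. There are 200 camera calls.

TASK

The steel balls of the printed turntable bearing are only part-way into their orange cage. Run your fingertips round the ring of balls from above, with light pressure, so that every ball is pushed down fully home. Do not lean hard on the bearing, do not shove or lift the turntable, and leave the blue ring, the grease jar and the screwdriver where they are.

Things in the scene. Friction and masses are not known exactly. Their poses are not given: they have to be found in the camera images.
- turntable: loose 2 kg turntable, half assembled, flat on the bench: dark steel base disc 200 mm across, grey race ring, orange ball cage ring (158 mm outside, 104 inside, top 29.5 mm above bench); spindle at the centre, top 30 mm. Origin: centre, on the bench, z up. 8 steel balls every 45 degrees on a circle of 65 mm radius about it; ball0 on its own +x axis, the rest counter-clockwise from above
- upper_race: bystander: loose blue printed ring, 160 mm outside and 94 mm inside diameter, 14 mm high, flat on the bench; origin centre of underside
- grease: bystander: small closed grease jar, 44 mm diameter, 42 mm high, standing; origin centre of underside
- driver: bystander: loose screwdriver with yellow handle, 170 mm long, lying on the bench along its own x, handle to -x, under 35 mm high
- ball0 (a joint): how far ball 0 is down in its cage pocket, m: 0 = up on the pocket's lip, 0.004 = fully home (hard stop). Push fit: about 1.5 N downwards moves it, and it stays where it is left. The greased ball is slippery: a fingertip slid across its dome pushes it down too
- ball0_top (a point): topmost point of ball 0 (16 mm steel ball, its dome stands out of the orange cage); 39 mm above the bench at joint value 0, 35 mm when fully home (5.5 mm above the cage)
- ball1 (a joint): how far ball 1 is down in its cage pocket, m: 0 = up on the pocket's lip, 0.004 = fully home (hard stop). Push fit: about 1.5 N downwards moves it, and it stays where it is left. The greased ball is slippery: a fingertip slid across its dome pushes it down too
- ball1_top (a point): topmost point of ball 1 (16 mm steel ball, its dome stands out of the orange cage); 39 mm above the bench at joint value 0, 35 mm when fully home (5.5 mm above the cage)
- ball2 (a joint): how far ball 2 is down in its cage pocket, m: 0 = up on the pocket's lip, 0.004 = fully home (hard stop). Push fit: about 1.5 N downwards moves it, and it stays where it is left. The greased ball is slippery: a fingertip slid across its dome pushes it down too
- ball2_top (a point): topmost point of ball 2 (16 mm steel ball, its dome stands out of the orange cage); 39 mm above the bench at joint value 0, 35 mm when fully home (5.5 mm above the cage)
- ball3 (a joint): how far ball 3 is down in its cage pocket, m: 0 = up on the pocket's lip, 0.004 = fully home (hard stop). Push fit: about 1.5 N downwards moves it, and it stays where it is left. The greased ball is slippery: a fingertip slid across its dome pushes it down too
- ball3_top (a point): topmost point of ball 3 (16 mm steel ball, its dome stands out of the orange cage); 39 mm above the bench at joint value 0, 35 mm when fully home (5.5 mm above the cage)
- ball4 (a joint): how far ball 4 is down in its cage pocket, m: 0 = up on the pocket's lip, 0.004 = fully home (hard stop). Push fit: about 1.5 N downwards moves it, and it stays where it is left. The greased ball is slippery: a fingertip slid across its dome pushes it down too
- ball4_top (a point): topmost point of ball 4 (16 mm steel ball, its dome stands out of the orange cage); 39 mm above the bench at joint value 0, 35 mm when fully home (5.5 mm above the cage)
- ball5 (a joint): how far ball 5 is down in its cage pocket, m: 0 = up on the pocket's lip, 0.004 = fully home (hard stop). Push fit: about 1.5 N downwards moves it, and it stays where it is left. The greased ball is slippery: a fingertip slid across its dome pushes it down too
- ball5_top (a point): topmost point of ball 5 (16 mm steel ball, its dome stands out of the orange cage); 39 mm above the bench at joint value 0, 35 mm when fully home (5.5 mm above the cage)
- ball6 (a joint): how far ball 6 is down in its cage pocket, m: 0 = up on the pocket's lip, 0.004 = fully home (hard stop). Push fit: about 1.5 N downwards moves it, and it stays where it is left. The greased ball is slippery: a fingertip slid across its dome pushes it down too
- ball6_top (a point): topmost point of ball 6 (16 mm steel ball, its dome stands out of the orange cage); 39 mm above the bench at joint value 0, 35 mm when fully home (5.5 mm above the cage)
- ball7 (a joint): how far ball 7 is down in its cage pocket, m: 0 = up on the pocket's lip, 0.004 = fully home (hard stop). Push fit: about 1.5 N downwards moves it, and it stays where it is left. The greased ball is slippery: a fingertip slid across its dome pushes it down too
- ball7_top (a point): topmost point of ball 7 (16 mm steel ball, its dome stands out of the orange cage); 39 mm above the bench at joint value 0, 35 mm when fully home (5.5 mm above the cage)
Mind the look-alikes: they are no part of the job. Several things look just like the turntable: the one meant starts nearest to the robot's base.

How it is judged:
By the outcome, as a careful person would: the job done as asked, in the order asked, and still so for the second after the job is handed in, with the robot touching nothing.
It also fails if it takes over 64 s, if anything falls off the work surface, if the arm or the gripper's body presses on something with over 40 N, if the wrist force passes 120 N, or if a joint passes its speed limit or range.

## Working session

There is one attempt and no reset: what is moved stays moved. The work goes in short steps, Python scripts to look and compute and a tool call to move; the robot and the scene stay as the last step left them, time stands still between calls to the robot, and variables do not carry over. Pictures are saved under pics/ and viewed, about 8 in all and at most 12, crops included, and the job is handed in when it is done.

Besides the shell and the picture viewer there is one more tool, called after "Emit:" as name([rows], argument=value, ...), one row to a line, values as JSON. drive_tool: Moves the arm, as the interface text tells. Its arguments: {"type":"object","properties":{"plan":{"type":"array","items":{"type":"array","items":{"type":"number"}}},"newtons":{"type":"number"}},"required":["plan"]}

```bash
mkdir -p pics; ls; python3 - <<'E'
from rig import *
import cv2,numpy as np
o=get_obs();print({k:np.round(v,3) for k,v in o.items()})
a=camera("scene");b=camera("side");cv2.imwrite("pics/a.png",a);cv2.imwrite("pics/b.png",b)
for c in("scene","side"):
  print(c,get_calibration(c))
  for t in("turntable","upper_race","ball0_top"):print(t,[(np.round(d["location"]),round(d["conf"],2)) for d in mark_of(c,t)][:5])
E
```

```text
pics
{'time': np.float64(0.0), 'q': array([-1.456,  0.528,  1.434, -0.   ,  1.181, -0.178]), 'joint_velocities': array([ 0.001,  0.001,  0.   ,  0.   ,  0.001, -0.001]), 'joint_torque': array([ -0.   , -44.004, -17.659,   0.063,   0.058,  -0.   ]), 'position': array([ 0.18 , -0.598,  0.222]), 'tool_rot': array([-0.103,  0.7  , -0.699,  0.103]), 'ft_force': array([-0.64 , -0.583,  0.636]), 'moment': array([0.025, 0.033, 0.037]), 'grip_width': np.float64(0.087)}
scene {'fx': 378.23025180158857, 'fy': 378.23025180158857, 'cx': 250.99680938621412, 'cy': 190.14350884639845, 'origin': array([ 1.04265795, -0.36383431,  0.63579313]), 'rotation': array([ 0.84085465,  0.36956792, -0.16083936, -0.36126681])}
turntable [(array([337., 158.]), 0.96), (array([318., 252.]), 0.95), (array([214., 206.]), 0.9)]
upper_race [(array([139., 249.]), 0.56)]
ball0_top [(array([314., 142.]), 0.44), (array([290., 251.]), 0.41)]
side {'fx': 399.965936371383, 'fy': 399.965936371383, 'cx': 256.08247314989086, 'cy': 197.78301080535866, 'origin': array([ 0.39158544, -0.65671743,  0.60169395]), 'rotation': array([ 0.88392963, -0.12271732,  0.05621745, -0.44771471])}
turntable [(array([331., 201.]), 0.82), (array([246., 234.]), 0.76), (array([243., 156.]), 0.58)]
upper_race []
ball0_top [(array([222., 212.]), 0.69), (array([248., 244.]), 0.47), (array([271., 222.]), 0.45), (array([337., 206.]), 0.38)]
```

```bash
cat > h.py <<'E'
from rig import *
import cv2,numpy as np
from scipy.spatial.transform import Rotation as R
def ray(c,p,z):
  k=get_calibration(c);r=R.from_quat(k["rotation"]).as_matrix() if np.size(k["rotation"])==4 else np.array(k["rotation"])
  d=r@np.array([(p[0]-k["cx"])/k["fx"],(p[1]-k["cy"])/k["fy"],1]);o=np.array(k["origin"]);return o+d*(z-o[2])/d[2]
def proj(c,X):
  k=get_calibration(c);r=R.from_quat(k["rotation"]).as_matrix()
  v=(np.atleast_2d(X)-k["origin"])@r;return np.c_[v[:,0]/v[:,2]*k["fx"]+k["cx"],v[:,1]/v[:,2]*k["fy"]+k["cy"]]
E
python3 - <<'E'
from h import *
for c,ps in (("scene",[(337,158),(318,252),(214,206)]),("side",[(331,201),(246,234),(243,156)])):
  for p in ps:
    x=ray(c,p,0.0);print(c,p,x.round(3),np.hypot(*x[:2]).round(3))
a=cv2.imread("pics/a.png");b=cv2.imread("pics/b.png")
cv2.imwrite("pics/ab.png",np.vstack([np.hstack([a,b])])[:, :] if 0 else cv2.resize(np.vstack([a[60:360],b[60:360]]),(512,600)))
E
```

```text
scene (337, 158) [0.609 0.343 0.   ] 0.699
scene (318, 252) [0.778 0.064 0.   ] 0.781
scene (214, 206) [ 0.527 -0.012  0.   ] 0.527
side (331, 201) [0.78  0.067 0.   ] 0.783
side (246, 234) [0.545 0.006 0.   ] 0.545
side (243, 156) [0.623 0.345 0.   ] 0.712
```

View pics/ab.png

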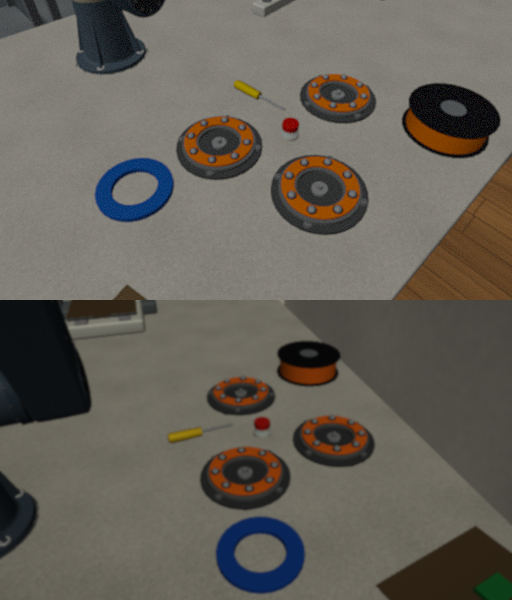

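```bash
cat >> h.py <<'E'
def delta(x,y,z):
  o=get_obs();r=R.from_quat(o["tool_rot"]).as_matrix();return (r.T@(np.array([x,y,z])-o["position"])*1000).round(1)
E
python3 - <<'E'
from h import *
print(R.from_quat(get_obs()["tool_rot"]).as_matrix().round(3));print(delta(.535,0,.2)); k=get_calibration("wrist");print(k)
E
```

```text
[[-0.957 -0.     0.289]
 [-0.289  0.    -0.957]
 [-0.    -1.    -0.   ]]
[-512.2   22.6 -470.4]
{'fx': 297.3186396354542, 'fy': 297.3186396354542, 'cx': 256.9655215480682, 'cy': 192.67502339937042, 'tool_from_camera': array([[-8.66650640e-04,  9.57431400e-01,  2.88659596e-01,
        -8.04615918e-02],
       [-1.72379050e-04, -2.88659843e-01,  9.57431703e-01,
        -1.60714639e-01],
       [ 9.99999610e-01,  7.79999931e-04,  4.15208353e-04,
        -5.36312990e-05],
       [ 0.00000000e+00,  0.00000000e+00,  0.00000000e+00,
         1.00000000e+00]])}
```

Emit:
drive_tool([
  [-512, 22, -470, 0, 16.8, 0, 0],
  [-512, 22, -470, 0, 16.8, 0, 0],
  [-512, 22, -470, 0, 16.8, 0, 0],
  [-512, 22, -470, 0, 16.8, 0, 0],
  [-512, 22, -470, 0, 16.8, 0, 0],
  [-512, 22, -470, 0, 16.8, 0, 0],
  [-512, 22, -470, 0, 16.8, 0, 0],
  [-512, 22, -470, 0, 16.8, 0, 0],
  [-512, 22, -470, 0, 16.8, 0, 0],
  [-512, 22, -470, 0, 16.8, 0, 0],
])

```text
time: 1.4
position: [0.4363, -0.1669, 0.207]
tool_rot: [-0.001, -0.707, 0.707, -0.0]
ft_force: [-0.1, -0.3, 0.3]
grip_width: 0.0149
```

```bash
python3 - <<'E'
from h import *
print(delta(.535,0,.2),R.from_quat(get_obs()["tool_rot"]).as_matrix().round(3))
E
```

```text
[ -98.6    7.  -167. ] [[-1.     0.001 -0.001]
 [ 0.001 -0.001 -1.   ]
 [-0.001 -1.     0.001]]
```

Emit:
drive_tool([
  [-98, 7, -167, 0, 0, 0, 0],
  [-98, 7, -167, 0, 0, 0, 0],
  [-98, 7, -167, 0, 0, 0, 0],
  [-98, 7, -167, 0, 0, 0, 0],
  [-98, 7, -167, 0, 0, 0, 0],
  [-98, 7, -167, 0, 0, 0, 0],
])

```text
time: 2.0
position: [0.5334, -0.0007, 0.1996]
tool_rot: [0.001, -0.707, 0.707, -0.001]
ft_force: [0.4, -0.0, 0.1]
grip_width: 0.0007
```

```bash
cat >> h.py <<'E'
def wpose():
  o=get_obs();T=np.eye(4);T[:3,:3]=R.from_quat(o["tool_rot"]).as_matrix();T[:3,3]=o["position"];return T@get_calibration("wrist")["tool_from_camera"]
def wray(p,z,T):
  k=get_calibration("wrist");d=np.array([p[0]-k["cx"],p[1]-k["cy"]])/k["fx"];t=np.hypot(*d)
  v=T[:3,:3]@np.array([*(np.sin(t)*d/t),np.cos(t)]);return T[:3,3]+v*(z-T[2,3])/v[2]
def wproj(X,T):
  k=get_calibration("wrist");v=(np.atleast_2d(X)-T[:3,3])@T[:3,:3];h=np.hypot(v[:,0],v[:,1]);t=np.arctan2(h,v[:,2])
  return v[:,:2]/h[:,None]*t[:,None]*k["fx"]+[k["cx"],k["cy"]]
E
python3 - <<'E'
from h import *
T=wpose();np.save("T.npy",T);im=camera("wrist");cv2.imwrite("pics/w.png",im);cv2.imwrite("pics/w2.png",cv2.resize(im,(768,576)))
print(get_obs()["position"])
for t,z in(("turntable",.0),("ball0_top",.038),("ball3_top",.038)):
  for d in mark_of("wrist",t)[:8]: print(t,d["location"],round(d["conf"],2),wray(d["location"],z,T).round(4))
for d in spot_in("wrist","ball0")[:10]: print(d["location"],round(d["conf"],2),wray(d["location"],.036,T).round(4))
E
```

```text
[ 0.53293678 -0.00170695  0.1995993 ]
turntable [265.3, 167.7] 0.95 [ 0.5374 -0.0109  0.    ]
turntable [31.4, 120.4] 0.91 [0.6161 0.3344 0.    ]
ball0_top [35.0, 163.9] 0.53 [0.5564 0.3011 0.038 ]
ball3_top [219.7, 205.6] 0.63 [0.5008 0.0423 0.038 ]
ball3_top [21.8, 77.2] 0.6 [0.6773 0.3152 0.038 ]
[226.4, 128.6] 0.69 [0.5887 0.0329 0.036 ]
[205.3, 162.9] 0.69 [0.5506 0.0574 0.036 ]
[306.2, 136.7] 0.66 [ 0.5804 -0.0546  0.036 ]
[221.0, 205.0] 0.64 [0.5009 0.041  0.036 ]
[256.7, 220.9] 0.55 [ 0.4812 -0.0005  0.036 ]
[4.3, 87.9] 0.5 [0.6692 0.3563 0.036 ]
[24.3, 81.3] 0.48 [0.671 0.312 0.036]
[34.6, 166.5] 0.44 [0.5525 0.3045 0.036 ]
[12.8, 167.8] 0.42 [0.5524 0.3526 0.036 ]
[387.1, 180.4] 0.26 [ 0.5319 -0.1572  0.036 ]
```

View pics/w2.png

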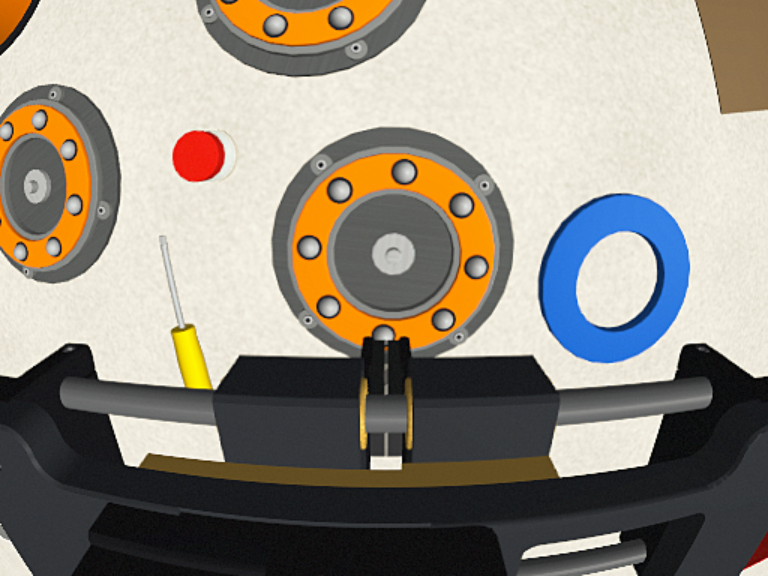

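```bash
python3 - <<'E'
from h import *
from scipy.optimize import least_squares
T=np.load("T.npy");im=cv2.imread("pics/w.png")
b=np.array([(404,172),(461,205),(476,267),(443,319),(328,307),(309,247),(340,190)])/1.5
P=np.array([wray(p,.0295,T)[:2] for p in b]);k=np.array([0,-1,-2,-3,-5,-6,-7])
def f(v): 
  a=v[2]+k*np.pi/4;return (np.c_[v[0]+.065*np.cos(a),v[1]+.065*np.sin(a)]-P).ravel()
s=least_squares(f,[.54,-.01,0]);print(s.x,np.degrees(s.x[2]));print((f(s.x)*1000).round(1))
h=cv2.cvtColor(im,cv2.COLOR_BGR2HSV);m=cv2.inRange(h,(8,150,100),(25,255,255));m[:, :170]=0;m[:80]=0;m[232:]=0;m[:,345:]=0
c=max(cv2.findContours(m,cv2.RETR_EXTERNAL,cv2.CHAIN_APPROX_NONE)[0],key=cv2.contourArea)[:,0]
Q=np.array([wray(p,.0295,T)[:2] for p in c]);q=np.array([p for p in Q if np.hypot(*(p-s.x[:2]))>.07])
s2=least_squares(lambda v:np.hypot(q[:,0]-v[0],q[:,1]-v[1])-v[2],[.54,-.01,.079],loss="soft_l1",f_scale=.001);print(s2.x,len(q))
ang=s.x[2]+np.arange(8)*np.pi/4
for z in(.031,):
  u=wproj(np.c_[s.x[0]+.065*np.cos(ang),s.x[1]+.065*np.sin(ang),np.full(8,z)],T)
  for p in u: cv2.circle(im,tuple(np.int32((p*16).round())),16*2,(0,255,0),1,cv2.LINE_AA,4)
cv2.imwrite("pics/fit.png",cv2.resize(im[75:245,175:350],None,fx=3.4,fy=3.4,interpolation=cv2.INTER_CUBIC))
# scene/side cross-check
for cn,p in(("scene","pics/a.png"),("side","pics/b.png")):
  g=cv2.imread(p);m=cv2.inRange(cv2.cvtColor(g,cv2.COLOR_BGR2HSV),(5,130,60),(25,255,255))
  for c in cv2.findContours(m,cv2.RETR_EXTERNAL,cv2.CHAIN_APPROX_NONE)[0]:
    if cv2.contourArea(c)>500:
      Q=np.array([ray(cn,p,.0295)[:2] for p in c[:,0]]);x=least_squares(lambda v:np.hypot(Q[:,0]-v[0],Q[:,1]-v[1])-v[2],[*Q.mean(0),.079],loss="soft_l1",f_scale=.001).x;print(cn,x.round(4))
E
```

```text
[ 0.53954908 -0.0064485  -0.1164838 ] -6.674030332031185
[ 0.4 -0.   0.  -0.5 -0.  -0.3 -0.6 -0.2  0.2 -0.1 -0.2  0.4  0.1  0.6]
[ 0.5403357  -0.00619282  0.07732218] 354
scene [0.8078 0.141  0.2994]
scene [0.7819 0.0596 0.0785]
scene [ 0.5414 -0.0083  0.0782]
scene [0.867  0.4015 0.0806]
scene [0.6145 0.332  0.078 ]
side [ 0.5389 -0.0112  0.0789]
side [0.7793 0.056  0.079 ]
side [0.6118 0.3271 0.0785]
side [0.8373 0.377  0.072 ]
```

View pics/fit.png

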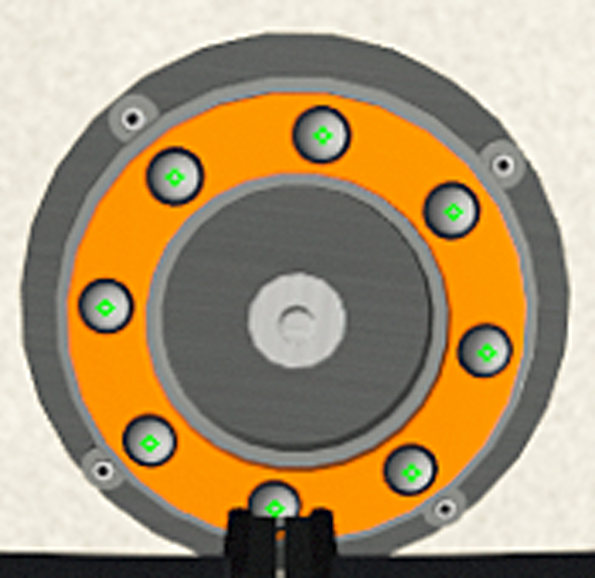

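```bash
cat >> h.py <<'E'
C=np.array([.540,-.0075]);A0=np.radians(-6.67)
def ballxy(k): a=A0+k*np.pi/4;return C+.065*np.array([np.cos(a),np.sin(a)])
E
python3 - <<'E'
from h import *
print(delta(*ballxy(0),.042))
p=[ballxy(k%8) for k in range(9)]
for k in range(8): print(k,p[k].round(4),(-(p[k+1]-p[k])*1000).round(1))
E
```

```text
[-71.8 157.8  11.9]
0 [ 0.6046 -0.015 ] [ 13.6 -47.9]
1 [0.591  0.0328] [ 43.4 -24.2]
2 [0.5475 0.0571] [47.9 13.6]
3 [0.4997 0.0435] [24.2 43.4]
4 [0.4754 0.    ] [-13.6  47.9]
5 [ 0.489  -0.0478] [-43.4  24.2]
6 [ 0.5325 -0.0721] [-47.9 -13.6]
7 [ 0.5803 -0.0585] [-24.2 -43.4]
```

Emit:
drive_tool([
  [-40, 0, 6, 0, 0, 0, 0],
  [-71, 30, 13, 0, 0, 0, 0],
  [-71, 80, 13, 0, 0, 0, 0],
  [-71, 120, 13, 0, 0, 0, 0],
  [-71, 145, 13, 0, 0, 0, 0],
  [-71, 152, 13, 0, 0, 0, 0],
  [-71, 152, 13, 0, 0, 0, 0],
  [-71, 152, 13, 0, 0, 0, 0],
])

```text
time: 3.05
position: [0.6056, -0.0154, 0.0492]
tool_rot: [-0.001, -0.707, 0.707, -0.001]
ft_force: [1.0, 0.9, -0.2]
grip_width: 0.0003
```

```bash
python3 - <<'E'
from h import *
print(delta(*ballxy(0),.035),get_obs()["ft_force"])
E
```

```text
[ 1.1 14.2 -0.3] [ 1.00216779  0.87103075 -0.17723051]
```

Emit:
drive_tool([
  [0, 6, 0, 0, 0, 0, 0],
  [0, 9, 0, 0, 0, 0, 0],
  [0, 10, 0, 0, 0, 0, 0],
  [0, 11, 0, 0, 0, 0, 0],
  [0, 12, 0, 0, 0, 0, 0],
  [0, 12, 0, 0, 0, 0, 0],
])

```text
time: 3.65
position: [0.6046, -0.0146, 0.0359]
tool_rot: [-0.0, -0.707, 0.707, -0.0]
ft_force: [-0.1, 0.7, 0.8]
grip_width: 0.0004
```

Emit:
drive_tool([
  [0, 1, 0, 0, 0, 0, 0],
  [0, 1, 0, 0, 0, 0, 0],
  [0, 1, 0, 0, 0, 0, 0],
])

```text
time: 3.95
position: [0.6046, -0.0146, 0.035]
tool_rot: [0.0, 0.707, -0.707, -0.0]
ft_force: [0.3, 0.6, 3.3]
grip_width: 0.0005
```

Emit:
drive_tool([
  [0, 0.5, 0, 0, 0, 0, 0],
  [0, 0.5, 0, 0, 0, 0, 0],
  [0, 0.5, 0, 0, 0, 0, 0],
])

```text
time: 4.25
position: [0.6046, -0.0146, 0.0349]
tool_rot: [-0.0, -0.707, 0.707, -0.0]
ft_force: [-1.1, 0.3, 6.6]
grip_width: 0.0007
```

Emit:
drive_tool([
  [0, -10, 0, 0, 0, 0, 0],
  [7, -12, -24, 0, 0, 0, 0],
  [13.6, -10, -47.9, 0, 0, 0, 0],
  [13.6, -8, -47.9, 0, 0, 0, 0],
  [13.6, -5, -47.9, 0, 0, 0, 0],
  [13.6, -3, -47.9, 0, 0, 0, 0],
  [13.6, -1.5, -47.9, 0, 0, 0, 0],
  [13.6, -0.5, -47.9, 0, 0, 0, 0],
  [13.6, 0, -47.9, 0, 0, 0, 0],
  [13.6, 0, -47.9, 0, 0, 0, 0],
])

```text
time: 5.25
position: [0.5914, 0.0326, 0.0349]
tool_rot: [-0.001, -0.707, 0.707, 0.0]
ft_force: [-1.3, 0.0, 4.6]
grip_width: 0.0007
```

Emit:
drive_tool([
  [0, -10, 0, 0, 0, 0, 0],
  [22, -12, -12, 0, 0, 0, 0],
  [43.4, -10, -24.2, 0, 0, 0, 0],
  [43.4, -8, -24.2, 0, 0, 0, 0],
  [43.4, -5, -24.2, 0, 0, 0, 0],
  [43.4, -3, -24.2, 0, 0, 0, 0],
  [43.4, -1.5, -24.2, 0, 0, 0, 0],
  [43.4, -0.5, -24.2, 0, 0, 0, 0],
  [43.4, 0, -24.2, 0, 0, 0, 0],
  [43.4, 0, -24.2, 0, 0, 0, 0],
])

```text
time: 6.25
position: [0.5491, 0.057, 0.035]
tool_rot: [-0.001, -0.707, 0.707, -0.001]
ft_force: [1.4, -0.0, 5.3]
grip_width: 0.0006
```

Emit:
drive_tool([
  [0, -10, 0, 0, 0, 0, 0],
  [24, -12, 7, 0, 0, 0, 0],
  [49, -10, 13.6, 0, 0, 0, 0],
  [49, -8, 13.6, 0, 0, 0, 0],
  [49, -5, 13.6, 0, 0, 0, 0],
  [49, -3, 13.6, 0, 0, 0, 0],
  [49, -1.5, 13.6, 0, 0, 0, 0],
  [49, -0.5, 13.6, 0, 0, 0, 0],
  [49, 0, 13.6, 0, 0, 0, 0],
  [49, 0, 13.6, 0, 0, 0, 0],
])

```text
time: 7.25
position: [0.4999, 0.0439, 0.0349]
tool_rot: [-0.001, -0.707, 0.707, -0.001]
ft_force: [-0.1, 0.4, 6.1]
grip_width: 0.0003
```

Emit:
drive_tool([
  [0, -10, 0, 0, 0, 0, 0],
  [12, -12, 22, 0, 0, 0, 0],
  [24.2, -10, 43.4, 0, 0, 0, 0],
  [24.2, -8, 43.4, 0, 0, 0, 0],
  [24.2, -5, 43.4, 0, 0, 0, 0],
  [24.2, -3, 43.4, 0, 0, 0, 0],
  [24.2, -1.5, 43.4, 0, 0, 0, 0],
  [24.2, -0.5, 43.4, 0, 0, 0, 0],
  [24.2, 0, 43.4, 0, 0, 0, 0],
  [24.2, 0, 43.4, 0, 0, 0, 0],
])

```text
time: 8.25
position: [0.4749, 0.0009, 0.0348]
tool_rot: [-0.0, -0.707, 0.707, -0.001]
ft_force: [-0.9, 0.8, 6.7]
grip_width: 0.0004
```

Emit:
drive_tool([
  [0, -10, 0, 0, 0, 0, 0],
  [-7, -12, 24, 0, 0, 0, 0],
  [-13.6, -10, 47.9, 0, 0, 0, 0],
  [-13.6, -8, 47.9, 0, 0, 0, 0],
  [-13.6, -5, 47.9, 0, 0, 0, 0],
  [-13.6, -3, 47.9, 0, 0, 0, 0],
  [-13.6, -1.5, 47.9, 0, 0, 0, 0],
  [-13.6, -0.5, 47.9, 0, 0, 0, 0],
  [-13.6, 0, 47.9, 0, 0, 0, 0],
  [-13.6, 0, 47.9, 0, 0, 0, 0],
])

```text
time: 9.25
position: [0.4869, -0.0464, 0.0348]
tool_rot: [-0.001, 0.707, -0.707, -0.0]
ft_force: [-2.0, 1.0, 8.4]
grip_width: 0.0001
```

Emit:
drive_tool([
  [0, -10, 0, 0, 0, 0, 0],
  [-22, -12, 12, 0, 0, 0, 0],
  [-45.5, -10, 25.5, 0, 0, 0, 0],
  [-45.5, -8, 25.5, 0, 0, 0, 0],
  [-45.5, -5, 25.5, 0, 0, 0, 0],
  [-45.5, -3, 25.5, 0, 0, 0, 0],
  [-45.5, -1.5, 25.5, 0, 0, 0, 0],
  [-45.5, -0.5, 25.5, 0, 0, 0, 0],
  [-45.5, 0, 25.5, 0, 0, 0, 0],
  [-45.5, 0, 25.5, 0, 0, 0, 0],
])

```text
time: 10.25
position: [0.5319, -0.0721, 0.0348]
tool_rot: [-0.001, 0.707, -0.707, -0.001]
ft_force: [-2.0, 0.5, 6.0]
grip_width: 0.0003
```

Emit:
drive_tool([
  [0, -10, 0, 0, 0, 0, 0],
  [-24, -12, -7, 0, 0, 0, 0],
  [-47.9, -10, -13.6, 0, 0, 0, 0],
  [-47.9, -8, -13.6, 0, 0, 0, 0],
  [-47.9, -5, -13.6, 0, 0, 0, 0],
  [-47.9, -3, -13.6, 0, 0, 0, 0],
  [-47.9, -1.5, -13.6, 0, 0, 0, 0],
  [-47.9, -0.5, -13.6, 0, 0, 0, 0],
  [-47.9, 0, -13.6, 0, 0, 0, 0],
  [-47.9, 0, -13.6, 0, 0, 0, 0],
])

```text
time: 11.25
position: [0.5798, -0.0592, 0.0349]
tool_rot: [-0.001, 0.707, -0.707, -0.001]
ft_force: [-1.7, 1.4, 7.2]
grip_width: 0.0003
```

Emit:
drive_tool([
  [0, -20, 0, 0, 0, 0, 0],
  [0, -60, 0, 0, 0, 0, 0],
  [20, -110, -20, 0, 0, 0, 0],
  [46, -160, -57, 0, 0, 0, 0],
  [46, -165, -57, 0, 0, 0, 0],
  [46, -165, -57, 0, 0, 0, 0],
  [46, -165, -57, 0, 0, 0, 0],
])

```text
time: 11.95
position: [0.5352, -0.0025, 0.1995]
tool_rot: [-0.0, -0.707, 0.707, -0.0]
ft_force: [0.0, -0.9, -0.5]
grip_width: 0.0007
```

```bash
python3 - <<'E'
from h import *
o=get_obs();print(o["position"],o["ft_force"]);T=wpose();im=camera("wrist");a0=cv2.imread("pics/w.png")
cv2.imwrite("pics/cmp.png",np.vstack([a0[70:240,100:484],im[70:240,100:484]])[:, :].repeat(1,0) if 0 else cv2.resize(np.vstack([a0[75:245,150:470],im[75:245,150:470]]),None,fx=1.75,fy=1.75,interpolation=cv2.INTER_CUBIC))
E
```

```text
[ 0.53520537 -0.00247353  0.1994999 ] [ 0.03288728 -0.8544955  -0.54420967]
```

View pics/cmp.png

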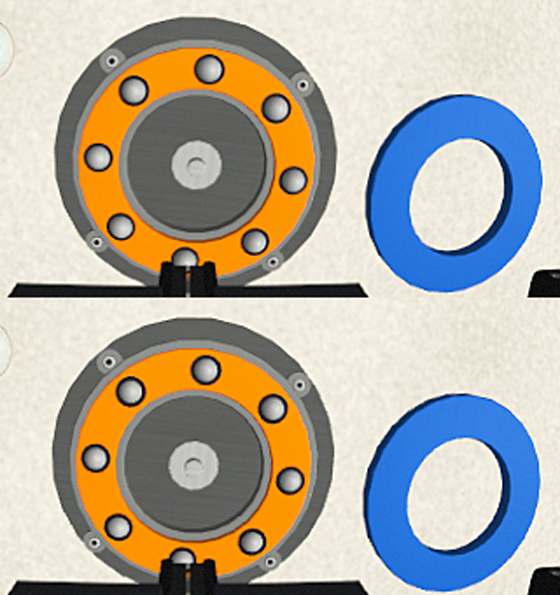

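Before and after match: the turntable and blue ring show the same small uniform shift, which comes from the camera's roughly 2 mm different position. All eight balls are seated evenly.

```bash
python3 -c "
from rig import *
print(hand_in())"
```

```text
the job is handed in; nothing more can be done
None
```

All eight balls are pressed fully home on the turntable nearest the base, at about (0.540, -0.0075) m. The job is handed in at about 12 s of the 64 s allowed.

- **How it was done:** I pressed each ball straight down with the shut fingertips, going round the ring in order. I lifted clear between balls instead of sliding across the domes, so as not to push the turntable sideways.
- **Force and depth:** Every press stopped at a fingertip height of 34.8–35.0 mm, against the stated 35 mm when home. The force at that point was 4.6–8.4 N, well above the 1.5 N needed to move a ball.
- **Last look:** The wrist pictures before and after show the turntable and blue ring unmoved. The grease jar is only just in view at the edge and the screwdriver is out of the crop, but the arm never went near either. The gripper is 0.2 m up, touching nothing.
- **Limits and disagreements:** The picture cannot show the 4 mm ball travel, so "home" rests on the measured height and force. The three cameras' centre estimates for the turntable differed by up to 5 mm, so I used a value between them. The measured fingertip positions were within about 2.5 mm of the planned ball centres.

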